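# Close and clip the instrument transport box

## Task

Get the box of used instruments ready to be carried to the sterilising room: pick up its lid by the handle and set it gently on the box so that it sits squarely, fully down on the rim all round. Then fold the four clips on the edges of the lid fully down over the rim, and leave the other things on the counter where they are.

Things in the scene. Friction and masses are not known exactly. Their poses are not given: they have to be found in the camera images.
- box_mouth (a point): Centre of the mouth of the open plastic instrument box, level with the top of its rim, 65 mm above the counter. Walls 120 (x) x 190 mm (y) outside, 4 mm thick: mouth 112 x 182 mm. A flange 8 mm wide, 6 mm thick runs round the top, 136 x 206 mm over all. Instruments lie at least 30 mm below the rim. z up. The box stands on a thin non-slip mat and does not shift.
- lid_plate (a point): Centre of the underside of the lid's plate, 136 (x) x 206 (y) x 5 mm. Below it a plug frame, 9 mm deep, drops into the box's mouth: 106 x 176 mm at the plate (3 mm to spare on each side), tapering to 98 x 168 mm at its lower edge. Seated, this point is at box_mouth, lid y along box y; the lid fits either way round. z up. The lid starts right way up on the counter on its plug frame, so 9 mm up.
- lid_handle (a point): Centre of the grip bar of the lid's carrying handle, 32 mm above lid_plate and over the middle of the lid. Bar 110 mm long along the lid's y, 16 mm wide (x), 14 mm high, carried by a post at each end; its underside is 20 mm above the top face of the lid. Same axes as the lid. Lid and clips together 0.25 to 0.4 kg.
- hinge_a (a point): Middle of the hinge line of clip a, on the +x long side of the lid, 74 mm out from its centre and 29.5 mm below lid_handle; clip b is opposite. Fixed to the lid, same axes. The clip: a flap 90 mm wide along the hinge, 44 mm long, 4 mm thick, with an 8 mm thick bead along its free end and an 8 mm catch on its inner face, 15 mm from the hinge, that goes under the box's rim.
- hinge_b (a point): Middle of the hinge line of clip b, on the -x long side of the lid, 74 mm out from its centre and 29.5 mm below lid_handle; clip a is opposite. Fixed to the lid, same axes. The clip: a flap 90 mm wide along the hinge, 44 mm long, 4 mm thick, with an 8 mm thick bead along its free end and an 8 mm catch on its inner face, 15 mm from the hinge, that goes under the box's rim.
- hinge_c (a point): Middle of the hinge line of clip c, on the +y end of the lid, 109 mm out from its centre and 29.5 mm below lid_handle; clip d is opposite. Fixed to the lid, same axes. The clip: a flap 66 mm wide along the hinge, 44 mm long, 4 mm thick, with an 8 mm thick bead along its free end and an 8 mm catch on its inner face, 15 mm from the hinge, that goes under the box's rim.
- hinge_d (a point): Middle of the hinge line of clip d, on the -y end of the lid, 109 mm out from its centre and 29.5 mm below lid_handle; clip c is opposite. Fixed to the lid, same axes. The clip: a flap 66 mm wide along the hinge, 44 mm long, 4 mm thick, with an 8 mm thick bead along its free end and an 8 mm catch on its inner face, 15 mm from the hinge, that goes under the box's rim.
- flap_a (a joint): Angle of clip a: 0 = folded fully down, hanging straight down beside the rim (end stop); 1.57 = straight out, level; larger = tilted up (starts at 1.75 to 2.2). Stiff hinge, 0.04 N m (1 to 2 N near the free end): it stays where it is left. It can be pushed with shut fingers: down on its outer half, then inwards to the stop (the lid may slide up to 3 mm in the mouth meanwhile).
- flap_b (a joint): Angle of clip b: 0 = folded fully down, hanging straight down beside the rim (end stop); 1.57 = straight out, level; larger = tilted up (starts at 1.75 to 2.2). Stiff hinge, 0.04 N m (1 to 2 N near the free end): it stays where it is left. It can be pushed with shut fingers: down on its outer half, then inwards to the stop (the lid may slide up to 3 mm in the mouth meanwhile).
- flap_c (a joint): Angle of clip c: 0 = folded fully down, hanging straight down beside the rim (end stop); 1.57 = straight out, level; larger = tilted up (starts at 1.75 to 2.2). Stiff hinge, 0.04 N m (1 to 2 N near the free end): it stays where it is left. It can be pushed with shut fingers: down on its outer half, then inwards to the stop (the lid may slide up to 3 mm in the mouth meanwhile).
- flap_d (a joint): Angle of clip d: 0 = folded fully down, hanging straight down beside the rim (end stop); 1.57 = straight out, level; larger = tilted up (starts at 1.75 to 2.2). Stiff hinge, 0.04 N m (1 to 2 N near the free end): it stays where it is left. It can be pushed with shut fingers: down on its outer half, then inwards to the stop (the lid may slide up to 3 mm in the mouth meanwhile).
- jar: Bystander: round jar with a black cap, 58 mm across, 88 mm high, loose on the counter; origin at the centre of its underside.
- gloves: Bystander: cardboard box of gloves, 240 x 120 mm, 75 mm high, loose, at the right; origin at the centre of its underside.
- curing_light: Bystander: curing light standing in its round base, 90 mm across, 158 mm high, loose, at the left; origin at the centre of its underside.

How it is judged:
On the way, in this order (a step that is already met when the one before it is completed fails the run):
1. the lid sits squarely and fully down on the rim of the box (horizontal distance between lid_handle and box_mouth below 0.006 m and z of lid_handle in the frame of box_mouth between 0.028 and 0.036 m and angle between lid_handle's own z axis and vertical below 0.04 rad and angle between the y axis of lid_handle and the y axis of box_mouth, either way round below 0.06 rad), for 0.3 s.
2. all four clips are folded down (value of joint each of flap_a, flap_b, flap_c, flap_d below 0.15 rad), for 0.2 s.
At the end, for the whole second after the job is handed in: The lid lies on the rim: centred on the mouth within 6 mm, within 4 mm of its seated height, level within 0.04 rad and square to the box within 0.06 rad (either way round); all four clips are folded down to less than 0.15 rad from their end stops (all of step 1 and all of step 2); the robot touches nothing.
It fails at once if the jar is shifted by more than 25 mm or tipped (distance of jar from where it was at the start of the episode above 0.025 m or angle between jar's own z axis and vertical above 0.3 rad).
It fails at once if the box of gloves is shifted by more than 25 mm or tipped (distance of gloves from where it was at the start of the episode above 0.025 m or angle between gloves's own z axis and vertical above 0.3 rad).
It fails at once if the curing light is shifted by more than 25 mm or tipped (distance of curing_light from where it was at the start of the episode above 0.025 m or angle between curing_light's own z axis and vertical above 0.3 rad).
It fails at once if the lid is dropped or slammed onto the box (faster than 0.5 m/s close above the rim) (horizontal distance between lid_handle and box_mouth below 0.05 m and z of lid_handle in the frame of box_mouth below 0.06 m and linear speed of lid above 0.5 m/s).
It also fails if it takes over 61 s, if anything falls off the work surface, if the arm or the gripper's body presses on something with over 40 N, if the wrist force passes 120 N, or if a joint passes its speed limit or range.

## Robot

A 6-joint arm with a two-finger parallel gripper is mounted at the origin on the work surface. World frame = base frame: x ahead of the robot, y to its left, z up, the work surface at z = 0. Lengths are in m, angles in rad, forces in N, time in s.
With the tool pointing down it reaches from about 0.4 to 0.825 m from the base axis. Payload 7 kg.
Tool frame: the origin (TCP) lies at the very end of the fingers, on their centre line; the grasp point (between the pads) lies 19 mm behind it; x points along the fingers, y is the direction in which the jaws open and shut, and the axes are right-handed (so a half turn about x gives the same grasp; the last joint's range is limited). The gripper opens to 85 mm and grips with 20 to 120 N. Pads are 22 mm wide; open, the fingers measure 114 mm over their backs; the gripper's body (76 mm by 85 mm) begins 54 mm behind the grasp point. The pads swing forward as they close: fully open they stand 13 mm farther back than shut.
Start: joints at [0.288, 0.359, 0.012, 0, -1.224, -0.288], TCP at [0.675, -0, 0.207] pointing down, gripper open.
Joint ranges: [-3.07, 3.07], [-1.43, 2.12], [-1.02, 1.25], [-3.03, 1.67], [-3.05, -0], [-3.03, 3.03]. Speed limits (rad/s): [2.39, 2.39, 3.01, 3.14, 3.14, 3.14].

## Interface

Orientations are given as [roll, pitch, yaw] about the fixed x, y, z axes, in that order (R = Rz(yaw) Ry(pitch) Rx(roll)).
In Python, from station import read_state, read_camera, camera_model, sign_off gives the robot as it stands.
- The arm moves only by the tool step_arm, never from a script. Its arguments are lists of equal length, an entry for each row: "grip": the closure, from 0 (fully open) to 1 (shut); "travel": the shift along the world's x, y, z in m, a list of three; "spin": the turn about the world's z in degrees. In form: {"grip": [grip, ...], "travel": [[dx, dy, dz], ...], "spin": [spin, ...]}. A call has 1 to 10 rows; each row shifts and turns the commanded pose from where the row before left it; what a row does not reach is not made up. A row lasts 1/12 s, in which the tool goes at most 41.7 mm and 7.16 degrees, less where a joint would pass 70% of its speed; a pose out of reach is approached as far as the arm can. A call is refused whole if a number of a shift passes 0.0417 or a number of a turn 7.16, either way. A call with a gripper value outside its range is refused whole. The fingers move at their own pace and stop on an object; the grip force is fixed at half the most. Time passes only in rows, so rows that do not move let the fingers close. It gives the time, the measured TCP pose, the force and the opening at its end, in the units of the state.
- read_state(): the state, without advancing time (a new reading comes with each control period).
- read_camera(name): name is "scene" or "side" or "wrist"; returns the picture (420x560x3 uint8, red, green, blue); there is no depth.
- camera_model(name): a dict with "vertical_fov" (degrees; the focal length in pixels is half the picture's height over the tangent of half this angle, whatever the lens; pixels are square), "cx", "cy" (the principal point, pixels), "pose" (4x4, takes a point from camera to world coordinates); the wrist camera has in their place "T_tool_cam" (4x4, takes a point from camera to tool coordinates, whose origin is the TCP and whose axes are the tool frame's). Camera axes: x right, y down, z forward; pixel columns grow to the right and rows downward; lengths in m; the calibration is good to about 2 mm. A picture is of the moment at which its call begins: read the wrist's pose just before it. camera_model takes no time and is no camera call.
- sign_off(): hands the job in, once; it reports no verdict.
The state is a dict: "time_s": time; "joints": joint angles; "dq": joint speeds; "effort": joint torques, N m; "position": TCP position; "eef_rot": TCP orientation; "ft_force": force on the tool from outside, world axes, zero at the start; "moment": the same for the moment, N m; "width": finger opening in m.
Only numpy, scipy, OpenCV 4.12 (cv2) and the standard library are available. Lean on these libraries where they do the work, as an engineer would, in place of code of your own. Each camera call takes 0.05 s, during which the arm holds its last target. There are 200 camera calls.

## Working session

There is one attempt and no reset: what is moved stays moved. The work goes in short steps, Python scripts to look and compute and a tool call to move; the robot and the scene stay as the last step left them, time stands still between calls to the robot, and variables do not carry over. Pictures are saved under pics/ and viewed, about 8 in all and at most 12, crops included, and the job is handed in when it is done.

Besides the shell and the picture viewer there is one more tool, called after "Request:" as name([rows], argument=value, ...), one row to a line, values as JSON. step_arm: Moves the arm, as the interface text tells. Its arguments: {"type":"object","properties":{"grip":{"type":"array"},"travel":{"type":"array"},"spin":{"type":"array"}},"required":["grip","travel","spin"]}

```bash
mkdir -p pics; ls; python3 - <<'E'
from station import *
import cv2,numpy as np
print(read_state())
for n in ["scene","side","wrist"]:
    im=read_camera(n); cv2.imwrite(f"pics/{n}0.png",im[:,:,::-1]); np.set_printoptions(precision=4,suppress=True); print(n,camera_model(n))
E
```

```text
pics
{'time_s': 0.0, 'joints': array([ 2.88061172e-01,  3.59367249e-01,  1.10644946e-02, -3.69691128e-04,
       -1.22409690e+00, -2.88094745e-01]), 'dq': array([ 5.24686899e-05,  2.46462077e-04,  1.34166694e-03,  1.10893996e-03,
       -3.98990350e-04, -1.48931375e-03]), 'effort': array([ 2.55543900e-04, -5.83324420e+01,  2.93422562e+01,  6.93659976e+00,
       -6.00149287e-03, -1.14765509e-06]), 'position': array([ 6.74476486e-01, -4.89875199e-05,  2.05575345e-01]), 'eef_rot': array([ 1.64546283,  1.56915575, -3.06708562]), 'ft_force': array([ 0.36636182,  0.48920379, -0.34782838]), 'moment': array([-0.00801115,  0.01911176,  0.03822757]), 'width': 0.08531204674026732}
scene {'vertical_fov': 44.11441324552966, 'cx': 283.091352362871, 'cy': 208.60944513491032, 'pose': array([[ 0.7868,  0.4504, -0.422 ,  1.4563],
       [ 0.6171, -0.5887,  0.5222, -1.0875],
       [-0.0132, -0.6712, -0.7411,  1.6108],
       [ 0.    ,  0.    ,  0.    ,  1.    ]])}
side {'vertical_fov': 50.94307734420484, 'cx': 276.2932138647138, 'cy': 215.111798828555, 'pose': array([[ 0.9777, -0.109 ,  0.1797,  0.321 ],
       [-0.2099, -0.466 ,  0.8595, -1.1816],
       [-0.01  , -0.8781, -0.4785,  0.7204],
       [ 0.    ,  0.    ,  0.    ,  1.    ]])}
wrist {'vertical_fov': 67.81988989680563, 'cx': 280.7196452649105, 'cy': 213.11134963592954, 'T_tool_cam': array([[ 0.0011, -0.3215,  0.9469, -0.1669],
       [ 1.    ,  0.0007, -0.0009,  0.0002],
       [-0.0004,  0.9469,  0.3215, -0.0824],
       [ 0.    ,  0.    ,  0.    ,  1.    ]])}
```

View pics/scene0.png

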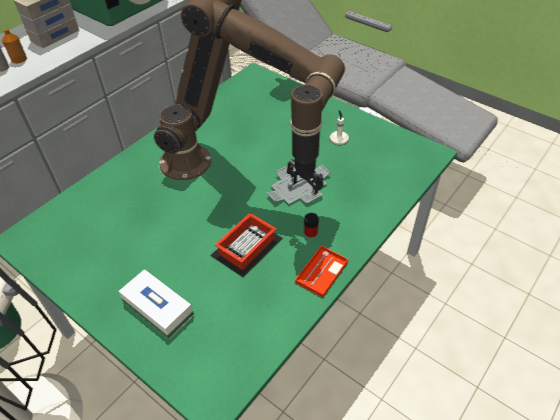

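View pics/side0.png

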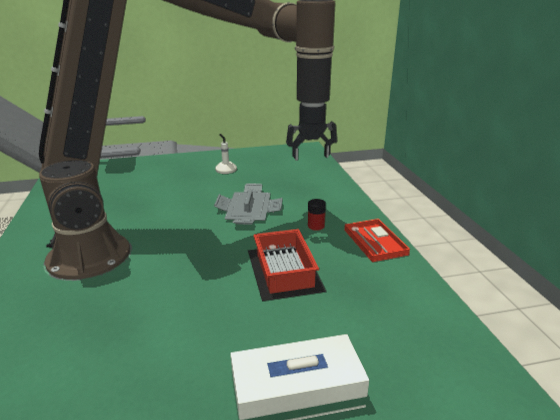

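The scene view shows the grey lid under the gripper (300,185), the red box (247,240), and the jar (311,225), with a separate red tray (322,271). In the side view the lid is at (250,205) and the box mouth at about (285,252).

```bash
cat > h.py <<'E'
from station import *
import cv2,numpy as np
from scipy.spatial.transform import Rotation as R
np.set_printoptions(precision=4,suppress=True)
def toolT(s=None):
    s=s or read_state(); T=np.eye(4); T[:3,:3]=R.from_euler('xyz',s['eef_rot']).as_matrix(); T[:3,3]=s['position']; return T
def pose(n,T=None):
    m=camera_model(n)
    return m['pose'] if n!='wrist' else (toolT() if T is None else T)@m['T_tool_cam']
def px2w(n,uv,z,T=None):
    m=camera_model(n); f=210/np.tan(np.radians(m['vertical_fov']/2)); P=pose(n,T)
    d=P[:3,:3]@np.array([(uv[0]-m['cx'])/f,(uv[1]-m['cy'])/f,1]); return P[:3,3]+d*(z-P[2,3])/d[2]
def w2px(n,p,T=None):
    m=camera_model(n); f=210/np.tan(np.radians(m['vertical_fov']/2)); P=np.linalg.inv(pose(n,T))
    p=np.atleast_2d(p); c=p@P[:3,:3].T+P[:3,3]; return c[:,:2]/c[:,2:]*f+[m['cx'],m['cy']]
def shot(n,name):
    T=toolT(); im=read_camera(n); cv2.imwrite(f"pics/{name}.png",im[:,:,::-1]); np.save(f"pics/{name}.npy",T); return im,T
E
python3 - <<'E'
from h import *
print(toolT())
for uv,z in [((248,202),.041),((285,252),.065),((316,226),0),((300,365),.075),((226,170),0)]: print('side',uv,px2w('side',uv,z))
for uv,z in [((300,180),.041),((247,234),.065),((311,235),0),((158,290),.075),((340,138),0)]: print('scene',uv,px2w('scene',uv,z))
E
```

```text
[[-0.0013 -1.      0.0001  0.6746]
 [-0.0002  0.0001  1.     -0.    ]
 [-1.      0.0013 -0.0002  0.2058]
 [ 0.      0.      0.      1.    ]]
side (248, 202) [0.5018 0.1523 0.041 ]
side (285, 252) [ 0.5464 -0.2125  0.065 ]
side (316, 226) [0.7021 0.0104 0.    ]
side (300, 365) [ 0.483 -0.609  0.075]
side (226, 170) [0.4685 0.5496 0.    ]
scene (300, 180) [0.5178 0.1933 0.041 ]
scene (247, 234) [ 0.5471 -0.187   0.065 ]
scene (311, 235) [0.7159 0.0031 0.    ]
scene (158, 290) [ 0.4708 -0.5762  0.075 ]
scene (340, 138) [0.4743 0.5703 0.    ]
```

View pics/wrist0.png

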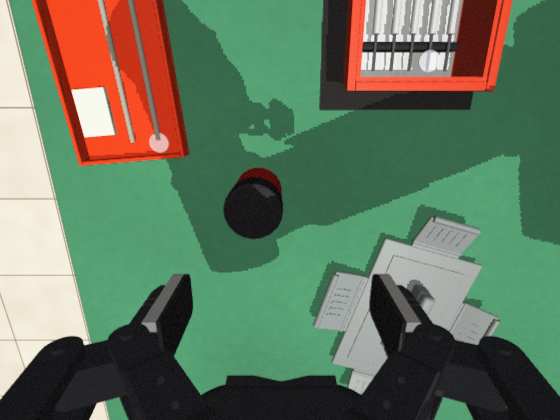

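The wrist view shows the jar (253,205), the box edge (430,85), and the lid with its plate corner at (388,238). The lid is partly hidden and is yawed about -23°. I'll move to a spot with a clear view of it.

Request:
step_arm([
  [-0.016,0.033,0.005],
  [-0.016,0.033,0.005],
  [-0.016,0.033,0.005],
  [-0.016,0.033,0.005],
  [-0.016,0.033,0.005],
  [-0.016,0.033,0.005],
  [-0.016,0.033,0.005],
  [-0.014,0.031,0.005],
  [0,0,0],
], grip=[0,0,0,0,0,0,0,0,0], spin=[-2.8,-2.8,-2.8,-2.8,-2.8,-2.8,-2.8,-2.8,0])

```text
time_s: 0.9
position: [0.5473, 0.2667, 0.2474]
eef_rot: [-0.189, 1.569, 0.992]
ft_force: [0.4, -0.7, 0.1]
width: 0.0856
```

```bash
python3 -c "
from h import *
shot('wrist','w1');print(read_state()['time_s'],toolT())"
```

```text
0.95 [[ 0.0005 -0.9258  0.378   0.5478]
 [ 0.0007  0.378   0.9258  0.2648]
 [-1.     -0.0002  0.0009  0.2469]
 [ 0.      0.      0.      1.    ]]
```

View pics/w1.png

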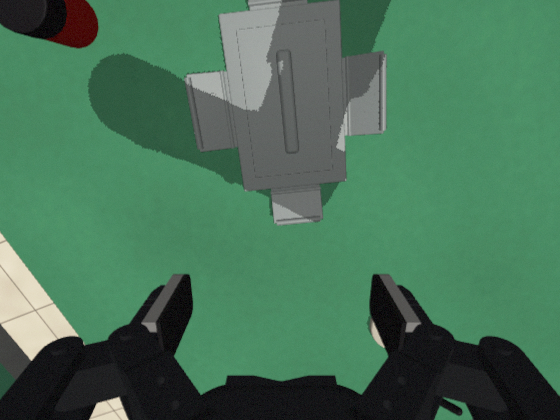

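The lid is clear here: plate corners (220,15), (340,1), (346,180), (245,190), and bar from (285,50) to (293,153).

```bash
python3 - <<'E'
from h import *
T=np.load('pics/w1.npy')
c=np.array([px2w('wrist',p,.014,T) for p in [(220,15),(340,1),(346,180),(245,190)]])
print(c[:,:2],c.mean(0)); 
for a,b in [(0,1),(1,2),(2,3),(3,0)]:
    d=c[b]-c[a]; print(np.linalg.norm(d),np.degrees(np.arctan2(d[1],d[0])))
b=np.array([px2w('wrist',p,.048,T) for p in [(285,50),(293,153)]]); d=b[1]-b[0]
print(b,b.mean(0),np.linalg.norm(d),np.degrees(np.arctan2(d[1],d[0]))); print('tool yaw: y axis',np.degrees(np.arctan2(T[1,1],T[0,1])))
E
```

```text
[[0.5419 0.0755]
 [0.4141 0.1136]
 [0.4717 0.3067]
 [0.5993 0.2689]] [0.5068 0.1912 0.014 ]
0.1333492631102496 163.4035440313765
0.20153741328641003 73.41166043113715
0.13312377788261456 -16.500676671019853
0.2017601095616195 -106.52426245497482
[[0.4905 0.14   0.048 ]
 [0.5222 0.243  0.048 ]] [0.5063 0.1915 0.048 ] 0.10779596389549405 72.87650826536587
tool yaw: y axis 157.65372957863804
```

Request:
step_arm([
  [-0.0137,-0.0245,-0.015],
  [-0.0137,-0.0245,-0.015],
  [-0.0137,-0.0245,-0.015],
  [0,0,-0.036],
  [0,0,-0.036],
  [0,0,-0.036],
  [0,0,-0.036],
  [0,0,-0.026],
  [0,0,-0.01],
  [0,0,0],
], grip=[0,0,0,0,0,0,0,0,0,0], spin=[1.9,1.9,1.9,0,0,0,0,0,0,0])

```text
time_s: 1.78
position: [0.5065, 0.1867, 0.019]
eef_rot: [2.546, 1.565, -2.459]
ft_force: [-0.8, -0.7, 0.7]
width: 0.0856
```

Request:
step_arm([
  [0,0,0],
  [0,0,0],
  [0,0,0],
  [0,0,0],
  [0,0,0],
  [0,0,0],
], grip=[1,1,1,1,1,1], spin=[0,0,0,0,0,0])

```text
time_s: 2.28
position: [0.5083, 0.1888, 0.0224]
eef_rot: [-0.606, 1.569, 0.673]
ft_force: [-0.5, -1.4, 12.5]
width: 0.0124
```

Request:
step_arm([
  [0,0,0.002],
  [0,0,0.002],
  [0,0,0],
  [0,0,0],
], grip=[1,1,1,1], spin=[0,0,0,0])

```text
time_s: 2.62
position: [0.5078, 0.1885, 0.0256]
eef_rot: [0.776, 1.571, 2.055]
ft_force: [-0.7, 0.3, -0.4]
width: 0.0001
```

```bash
python3 -c "
from h import *
shot('wrist','w2');s=read_state();print(s['time_s'],toolT(s),s['ft_force'],s['width'])"
```

```text
2.6667 [[-0.0002 -0.9578  0.2875  0.5077]
 [-0.      0.2875  0.9578  0.1884]
 [-1.      0.0002 -0.0001  0.0254]
 [ 0.      0.      0.      1.    ]] [-0.3802  0.6266  0.0097] 0.00029201794574529555
```

View pics/w2.png

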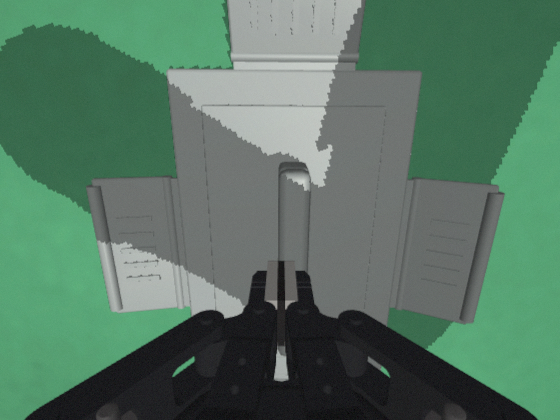

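```bash
python3 - <<'E'
from h import *
T=np.load('pics/w2.npy')
a=np.radians(-16.5); Rz=np.array([[np.cos(a),-np.sin(a)],[np.sin(a),np.cos(a)]]); c=np.array([.5066,.1913])
for l,z in [((0,-55),48),((8,-55),48),((-8,-55),48),((68,-103),14),((-68,-103),14),((0,0),48),((0,55),48)]:
    p=np.r_[c+Rz@(np.array(l)/1000),z/1000]; print(l,z,w2px('wrist',p,T))
p=T@np.array([[0,0,0,1],[-.019,0,0,1],[0,0.011,0,1]]).T; print(w2px('wrist',p[:3].T,T))
for s in [(293,168),(169,70),(419,72)]: print(s,[px2w('wrist',s,z,T) for z in (.014,.034,.048)])
im=cv2.imread('pics/w2.png')[130:400,160:420]; cv2.imwrite('pics/w2c.png',cv2.convertScaleAbs(cv2.resize(im,None,fx=2.2,fy=2.2,interpolation=2),alpha=2))
E
```

```text
(0, -55) 48 [[284.0294 174.1097]]
(8, -55) 48 [[266.9588 174.1618]]
(-8, -55) 48 [[301.1036 174.0575]]
(68, -103) 14 [[153.3308  70.6077]]
(-68, -103) 14 [[413.7763  69.6441]]
(0, 0) 48 [[284.0165 277.4536]]
(0, 55) 48 [[284.0061 360.6708]]
[[280.4123 254.3172]
 [280.342  270.2341]
 [299.0336 254.3319]]
(293, 168) [array([0.4867, 0.1434, 0.014 ]), array([0.4864, 0.1397, 0.034 ]), array([0.4862, 0.137 , 0.048 ])]
(169, 70) [array([0.5346, 0.0753, 0.014 ]), array([0.5289, 0.0792, 0.034 ]), array([0.5249, 0.0818, 0.048 ])]
(419, 72) [array([0.4097, 0.1138, 0.014 ]), array([0.418 , 0.1133, 0.034 ]), array([0.4238, 0.113 , 0.048 ])]
```

View pics/w2c.png

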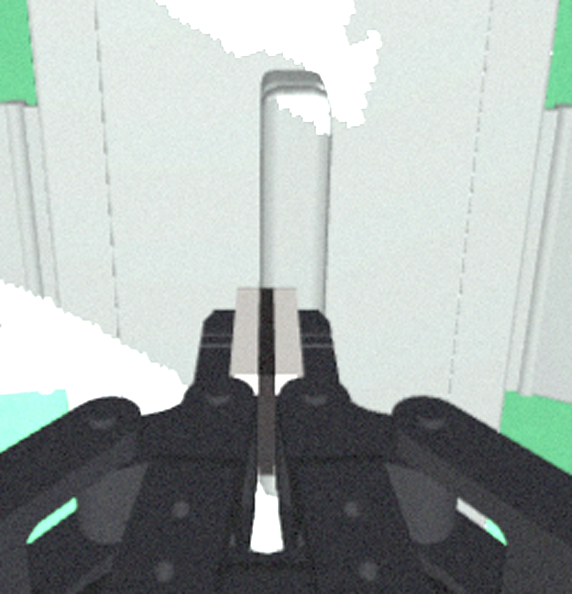

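The fingers shut on nothing: they rode up over the bar. The image scale also puts the lid about 8 mm lower than I assumed. I'll check the fingertip height with the static cameras.

```bash
python3 - <<'E'
from h import *
T=toolT(); out=[]
for n in ['side','scene']:
    im=read_camera(n)[:,:,::-1].copy(); u=w2px(n,T[:3,3])[0]; a=np.radians(-16.5)
    Rz=np.array([[np.cos(a),-np.sin(a)],[np.sin(a),np.cos(a)]])
    x,y=(u.astype(int)-[45,40]); k=7
    c=cv2.resize(im[y:y+80,x:x+57],None,fx=k,fy=k,interpolation=cv2.INTER_CUBIC)
    def dot(p,col):
        q=((w2px(n,p)[0]-[x,y]+.5)*k).astype(int); cv2.circle(c,tuple(int(i) for i in q),3,col,-1)
    dot(T[:3,3],(0,0,255))
    for l,z in [((68,103),14),((68,-103),14),((-68,103),14),((-68,-103),14)]: dot(np.r_[np.array([.5066,.1913])+Rz@(np.array(l)/1000),z/1000],(0,255,255))
    for l in (-55,55): dot(np.r_[np.array([.5066,.1913])+Rz@(np.array([0,l])/1000),.048],(255,0,255))
    out.append(c)
cv2.imwrite('pics/cmp.png',np.hstack(out))
E
```

```text
(no output)
```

View pics/cmp.png

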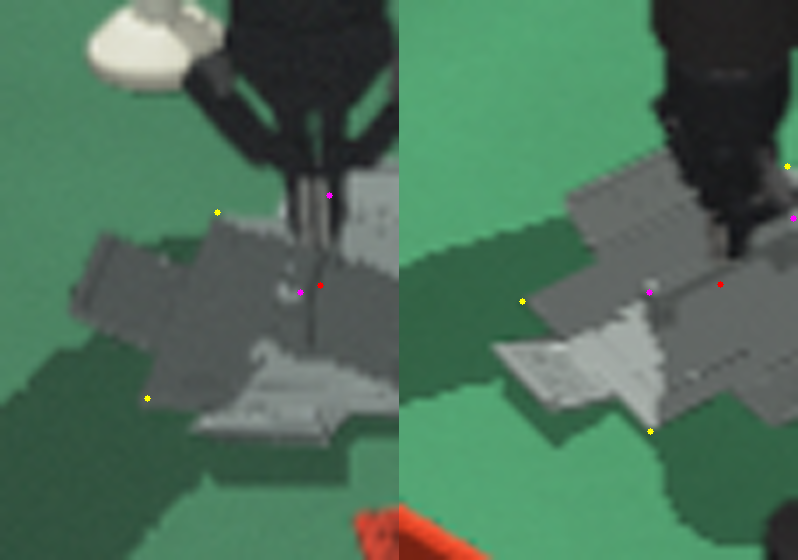

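Side crop: the real fingertip is at (318,248), but the reported TCP projects to (320,285). The tip is therefore about 20 mm higher than the reading. The lid outline agrees with my model, so I'll regrasp 20–24 mm lower and shift 7 mm along lid -x.

Request:
step_arm([
  [0,0,0.02],
  [-0.0067,0.002,0],
  [0,0,0],
  [0,0,0],
  [0,0,0],
  [0,0,0],
  [0,0,-0.02],
  [0,0,-0.014],
  [0,0,-0.01],
  [0,0,0],
], grip=[0,0,0,0,0,0,0,0,0,0], spin=[0,0,0,0,0,0,0,0,0,0])

```text
time_s: 3.6
position: [0.4999, 0.1894, -0.0008]
eef_rot: [2.525, 1.567, -2.479]
ft_force: [0.1, -0.3, -1.0]
width: 0.0858
```

Request:
step_arm([
  [0,0,0],
  [0,0,0],
  [0,0,0],
  [0,0,0],
  [0,0,0],
  [0,0,0],
  [0,0,0],
], grip=[1,1,1,1,1,1,1], spin=[0,0,0,0,0,0,0])

```text
time_s: 4.18
position: [0.5015, 0.1907, 0.0022]
eef_rot: [-0.685, 1.57, 0.595]
ft_force: [-1.3, 0.1, 5.4]
width: 0.0149
```

```bash
cat > fit.py <<'E'
from h import *
from scipy.optimize import minimize
def prism(sx,sy,z0,z1): return [(x*sx/2,y*sy/2,z) for x in(-1,1) for y in(-1,1) for z in(z0,z1)]
BOX=[np.array(prism(.136,.206,.059,.065)),np.array(prism(.120,.190,0,.065))]
def place(M,p): 
    c,s=np.cos(p[2]),np.sin(p[2]); return np.c_[M[:,0]*c-M[:,1]*s+p[0],M[:,0]*s+M[:,1]*c+p[1],M[:,2]]
K=16
def sil(n,p,shape=(420,560),up=4,models=BOX):
    m=np.zeros((shape[0]*up,shape[1]*up),np.uint8)
    for M in models:
        h=cv2.convexHull(((w2px(n,place(M,p))+.5)*up*K).astype(np.int32)); cv2.fillConvexPoly(m,h,255,cv2.LINE_AA,4)
    return cv2.resize(m,(shape[1],shape[0]),interpolation=cv2.INTER_AREA)/255.
def redmask(n,im,c0):
    h=cv2.cvtColor(im,cv2.COLOR_BGR2HSV); m=(((h[:,:,0]<14)|(h[:,:,0]>168))&(h[:,:,1]>110)&(h[:,:,2]>50)).astype(np.uint8)
    cs,_=cv2.findContours(m,cv2.RETR_EXTERNAL,cv2.CHAIN_APPROX_NONE); u=w2px(n,[*c0,.06])[0]
    cs=[c for c in cs if cv2.contourArea(c)>300]
    c=min(cs,key=lambda c:np.linalg.norm(c.reshape(-1,2).mean(0)-u)); o=np.zeros(m.shape,np.uint8); cv2.drawContours(o,[c],-1,1,-1); return o
if __name__=='__main__':
    ms={n:redmask(n,cv2.imread(f'pics/{n}0.png'),(.547,-.2)) for n in('side','scene')}
    for use in [('side',),('scene',),('side','scene')]:
        f=lambda p:sum(np.abs(sil(n,p)-ms[n]).sum()/ms[n].sum() for n in use)
        r=minimize(f,[.547,-.2,0],method='Nelder-Mead',options=dict(initial_simplex=[[.547,-.2,0],[.565,-.2,0],[.547,-.18,.0],[.547,-.2,.15]]))
        print(use,r.x,np.degrees(r.x[2]),r.fun,{n:int(ms[n].sum()) for n in use})
    o=[]
    for n in('side','scene'):
        im=cv2.imread(f'pics/{n}0.png'); s=(sil(n,r.x)>.5).astype(np.uint8); u=w2px(n,[.547,-.2,.06])[0].astype(int)
        y,x=u[1]-40,u[0]-40; c=cv2.resize(im[y:y+80,x:x+80],None,fx=5,fy=5,interpolation=2)
        cs,_=cv2.findContours(cv2.resize(s[y:y+80,x:x+80],None,fx=5,fy=5,interpolation=0),0,2); cv2.drawContours(c,cs,-1,(255,255,0),1); o.append(c)
    cv2.imwrite('pics/fit.png',np.hstack(o))
E
python3 fit.py
python3 - <<'E'
from h import *
s=read_state();print(s['position'],s['width'],s['ft_force'])
E
```

```text
('side',) [ 0.5455 -0.2005 -0.001 ] -0.05651241798914553 0.019308815610250565 {'side': 3095}
('scene',) [ 0.5485 -0.1985  0.0046] 0.26234551953924784 0.021761177478703563 {'scene': 1945}
('side', 'scene') [ 0.5469 -0.199   0.0001] 0.004038958088290761 0.06152892985626376 {'side': 3095, 'scene': 1945}
[0.5015 0.1907 0.0022] 0.01491601855945694 [-1.2616  0.0534  5.4099]
```

View pics/fit.png

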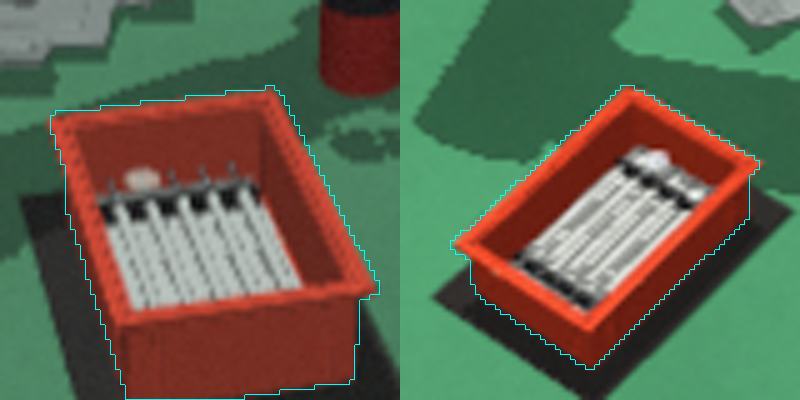

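The fit is tight, with the model outline on the box edges in both views: box at (0.547, -0.1995), yaw about 0. Next I lift the lid.

Request:
step_arm([
  [0,0,0.01],
  [0,0,0.02],
  [0,0,0.03],
  [0,0,0.03],
  [0,0,0.03],
  [0,-0.015,0],
  [0,-0.03,0],
  [0,-0.035,0],
  [0,-0.035,0],
  [0,-0.035,0],
], grip=[1,1,1,1,1,1,1,1,1,1], spin=[0,0,0,0,0,3.3,3.3,3.3,3.3,3.3])

```text
time_s: 5.02
position: [0.5003, 0.0391, 0.122]
eef_rot: [0.761, 1.57, 2.332]
ft_force: [1.2, -0.3, -2.3]
width: 0.0146
```

Request:
step_arm([
  [0.005,-0.035,0],
  [0.006,-0.035,0],
  [0.007,-0.035,0],
  [0.007,-0.035,0],
  [0.007,-0.035,0],
  [0.007,-0.035,0],
  [0.0065,-0.02,0],
  [0,-0.01,0],
  [0,0,0],
  [0,0,0],
], grip=[1,1,1,1,1,1,1,1,1,1], spin=[0,0,0,0,0,0,0,0,0,0])

```text
time_s: 5.85
position: [0.5459, -0.1996, 0.1213]
eef_rot: [1.105, 1.57, 2.671]
ft_force: [0.9, 0.2, -3.0]
width: 0.0145
```

```bash
python3 - <<'E'
from h import *
im,T=shot('wrist','w3'); a,_=shot('side','s3'); b,_=shot('scene','c3')
s=read_state();print(s['time_s'],T,s['width'],s['ft_force'])
# draw expected lid (plate under at z) and box outlines
zp=.009+.12; 
def crop(n,im):
    im=im[:,:,::-1].copy(); u=w2px(n,[.547,-.2,.1])[0].astype(int); x,y=u-[45,55]; k=4.4
    c=cv2.resize(im[y:y+110,x:x+90],None,fx=k,fy=k,interpolation=2)
    for z,col in((.065,(255,255,0)),(zp+.005,(0,255,255))):
        q=((w2px(n,[[.547+i*.068,-.1995+j*.103,z] for i,j in((-1,-1),(1,-1),(1,1),(-1,1))])-[x,y]+.5)*k).astype(int)
        cv2.polylines(c,[q.astype(np.int32)],True,col,1)
    return c
cv2.imwrite('pics/cmp3.png',np.hstack([crop('side',a),crop('scene',b)]))
E
```

```text
6.0 [[-0.0009 -1.      0.005   0.5459]
 [ 0.0005  0.005   1.     -0.1996]
 [-1.      0.0009  0.0005  0.1213]
 [ 0.      0.      0.      1.    ]] 0.014866442256753674 [-0.2428  0.7903 -2.2232]
```

View pics/cmp3.png

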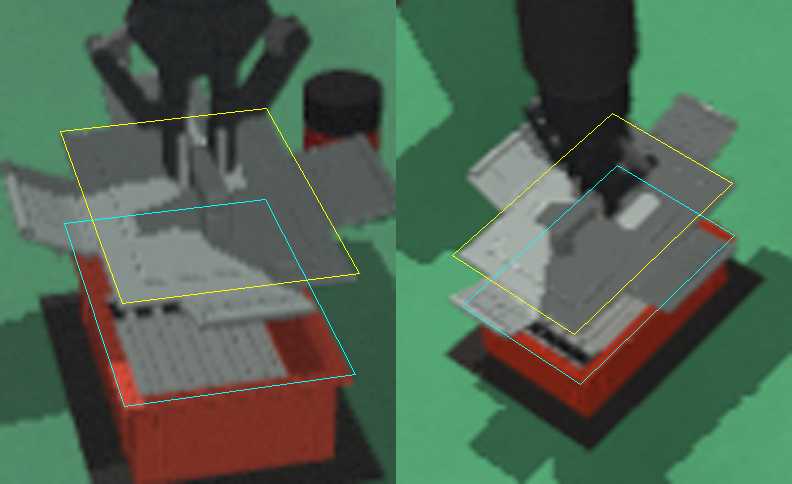

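The lid plate sits over the box and follows the predicted (yellow) outline within about 1 px in both views. From the grasp reading, seated should be at reported z ≈ 0.058. I'll lower it gently.

Request:
step_arm([
  [0.0005,0,-0.012],
  [0.0005,0,-0.012],
  [0,0,-0.012],
  [0,0,-0.01],
  [0,0,-0.006],
  [0,0,-0.004],
  [0,0,-0.003],
  [0,0,-0.002],
  [0,0,0],
  [0,0,0],
], grip=[1,1,1,1,1,1,1,1,1,1], spin=[0.3,0,0,0,0,0,0,0,0,0])

```text
time_s: 6.83
position: [0.5479, -0.1996, 0.0608]
eef_rot: [-1.809, 1.57, -0.236]
ft_force: [-0.7, 0.0, -2.7]
width: 0.0147
```

Request:
step_arm([
  [0,0,-0.001],
  [0,0,-0.001],
  [0,0,-0.001],
  [0,0,-0.001],
  [0,0,0],
  [0,0,0],
], grip=[1,1,1,1,1,1], spin=[0,0,0,0,0,0])

```text
time_s: 7.33
position: [0.5479, -0.1996, 0.0583]
eef_rot: [-1.977, 1.57, -0.404]
ft_force: [-4.5, 3.2, 12.1]
width: 0.0152
```

Contact at 0.058 as predicted. I'll release, rise, and look from the wrist camera.

Request:
step_arm([
  [0,0,0.001],
  [0,0,0],
  [0,0,0],
  [0,0,0],
  [0,0,0],
  [0,0,0.02],
  [0,0,0.035],
  [0,0,0.035],
  [0,0,0.03],
  [0,0,0],
], grip=[0,0,0,0,0,0,0,0,0,0], spin=[0,0,0,0,0,0,0,0,0,0])

```text
time_s: 8.17
position: [0.5512, -0.2005, 0.1844]
eef_rot: [-1.805, 1.561, -0.231]
ft_force: [1.6, -0.3, 0.2]
width: 0.0854
```

Request:
step_arm([
  [0,0.03,0.02],
  [0,0.03,0.02],
  [0,0.03,0.02],
  [0,0.03,0.02],
  [0,0,0],
  [0,0,0],
  [0,0,0],
], grip=[1,1,1,1,1,1,1], spin=[0,0,0,0,0,0,0])

```text
time_s: 8.75
position: [0.5474, -0.0794, 0.2569]
eef_rot: [1.357, 1.57, 2.93]
ft_force: [-0.4, -0.4, -0.0]
width: 0.0003
```

```bash
python3 - <<'E'
from h import *
im,T=shot('wrist','w4'); a,_=shot('side','s4')
s=read_state();print(s['time_s'],T,s['width'],s['ft_force'])
n='side';x,y=w2px(n,[.547,-.2,.08])[0].astype(int)-[45,45];k=4.4
a=a[:,:,::-1].copy();c=cv2.resize(a[y:y+95,x:x+90],None,fx=k,fy=k,interpolation=2)
q=((w2px(n,[[.547+i*.068,-.1995+j*.103,.07] for i,j in((-1,-1),(1,-1),(1,1),(-1,1))])-[x,y]+.5)*k).astype(np.int32)
cv2.polylines(c,[q],True,(0,255,255),1)
w=cv2.resize(im[:,:,::-1],None,fx=.7,fy=.7,interpolation=3)
c=c[:418]; o=np.zeros((418,c.shape[1]+w.shape[1],3),np.uint8); o[:c.shape[0],:c.shape[1]]=c; o[:w.shape[0],c.shape[1]:]=w
cv2.imwrite('pics/cmp4.png',o); print(o.shape,c.shape)
E
```

```text
8.85 [[-0.0007 -1.     -0.0024  0.5474]
 [ 0.0001 -0.0024  1.     -0.0794]
 [-1.      0.0007  0.0001  0.2569]
 [ 0.      0.      0.      1.    ]] 0.00017520900921866352 [ 0.0621 -0.2922  0.4798]
(418, 788, 3) (418, 396, 3)
```

View pics/cmp4.png

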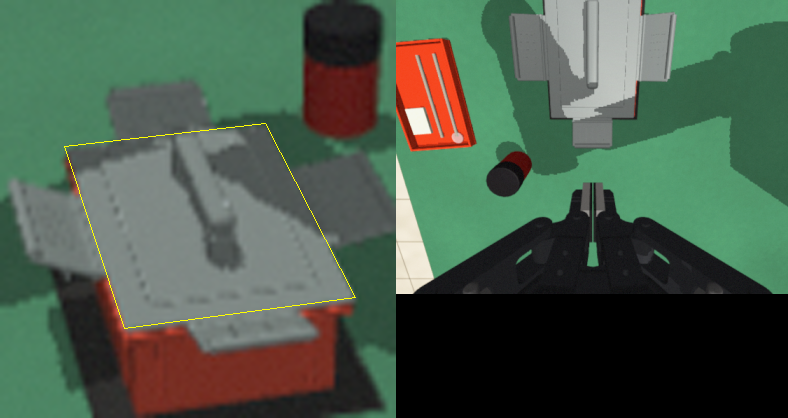

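The lid looks seated. In the side view the plate lies on the predicted outline, and in the wrist view a thin red strip on the -x side suggests it sits 2–3 mm toward +x. Clip c comes first, since the tool is already oriented for it: down on the outer half, then inwards.

Request:
step_arm([
  [0.0005,0.01,-0.03],
  [0.0005,0.01,-0.035],
  [0,0,-0.035],
  [0,0,-0.03],
  [0,0,-0.03],
  [0,0,-0.02],
  [0,0,-0.015],
  [0,0,-0.015],
  [0,0,-0.015],
  [0,0,0],
], grip=[1,1,1,1,1,1,1,1,1,1], spin=[0,0,0,0,0,0,0,0,0,0])

```text
time_s: 9.68
position: [0.5464, -0.0609, 0.0291]
eef_rot: [1.744, 1.565, -2.968]
ft_force: [-0.2, -0.1, 0.3]
width: -0.0003
```

Request:
step_arm([
  [0,0,-0.01],
  [0,0,-0.01],
  [0,-0.004,0],
  [0,-0.004,0],
  [0,-0.004,0],
  [0,0,0],
], grip=[1,1,1,1,1,1], spin=[0,0,0,0,0,0])

```text
time_s: 10.18
position: [0.5487, -0.0722, 0.0128]
eef_rot: [-1.281, 1.57, 0.291]
ft_force: [0.0, -0.2, -0.1]
width: 0.0002
```

Request:
step_arm([
  [0,-0.003,0],
  [0,-0.002,0],
  [0,-0.002,0],
  [0,0,0],
  [0,0,0],
], grip=[1,1,1,1,1], spin=[0,0,0,0,0])

```text
time_s: 10.6
position: [0.5487, -0.0787, 0.0127]
eef_rot: [-2.524, 1.571, -0.952]
ft_force: [0.3, -0.0, 0.8]
width: -0.0001
```

Request:
step_arm([
  [0,-0.002,0],
  [0,-0.002,0],
  [0,-0.002,0],
  [0,0,0],
], grip=[1,1,1,1], spin=[0,0,0,0])

```text
time_s: 10.93
position: [0.5487, -0.0824, 0.0124]
eef_rot: [-0.186, 1.568, 1.386]
ft_force: [-3.4, 15.7, 2.4]
width: 0.0001
```

```bash
python3 - <<'E'
from h import *
s=read_state();print(s['time_s'],s['position'],s['ft_force'],s['moment'])
o=[]
for n in('side','scene'):
    im,_=shot(n,n+'5'); x,y=w2px(n,[.547,-.12,.07])[0].astype(int)-[45,50]
    im=im[:,:,::-1].copy(); o.append(cv2.resize(im[y:y+100,x:x+90],None,fx=4.4,fy=4.4,interpolation=2))
cv2.imwrite('pics/cmp5.png',np.hstack(o))
E
```

```text
10.9333 [ 0.5487 -0.0824  0.0124] [-3.4201 15.7028  2.3755] [ 5.8001  1.0812 -0.0644]
```

View pics/cmp5.png

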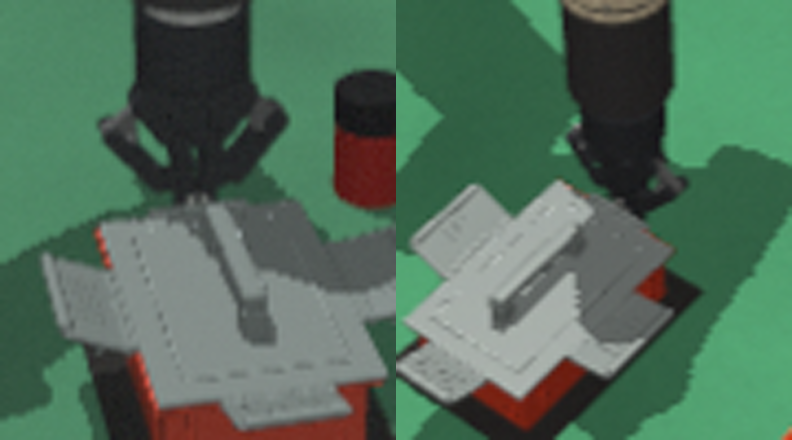

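Clip c is down: the side crop shows no flap past the rear rim, and there is a firm 16 N at its stop. I'll retreat and turn for clip a.

Request:
step_arm([
  [0,0.012,0],
  [0,0.012,0.01],
  [0,0,0.035],
  [0,0,0.035],
  [0,0,0.035],
  [0.013,-0.018,0.02],
  [0.013,-0.018,0],
  [0.013,-0.018,0],
  [0.013,-0.018,0],
  [0.013,-0.018,0],
], grip=[1,1,1,1,1,1,1,1,1,1], spin=[0,0,0,7,7,7,7,7,7,7])

```text
time_s: 11.87
position: [0.6143, -0.151, 0.1489]
eef_rot: [-2.92, 1.57, -0.486]
ft_force: [-0.4, -0.2, -0.2]
width: -0.0002
```

Request:
step_arm([
  [0.013,-0.018,0],
  [0.013,-0.018,0],
  [0.013,-0.016,0],
  [0.002,0,0],
  [0,0,0],
  [0,0,0],
  [0,0,-0.035],
  [0,0,-0.03],
  [0,0,-0.02],
  [0,0,0],
], grip=[1,1,1,1,1,1,1,1,1,1], spin=[7,7,7,7,7,6,0,0,0,0])

```text
time_s: 12.7
position: [0.6515, -0.2016, 0.0582]
eef_rot: [-0.104, 1.563, 3.039]
ft_force: [-0.4, 0.0, -1.0]
width: -0.0001
```

```bash
python3 -c "
from h import *
s=read_state();print(s['time_s'],toolT(s),s['joints'],s['ft_force'])"
```

```text
12.7 [[-0.0077  0.0012 -1.      0.6515]
 [ 0.0008 -1.     -0.0012 -0.2016]
 [-1.     -0.0008  0.0077  0.0582]
 [ 0.      0.      0.      1.    ]] [-0.0154  0.49   -0.1402 -0.0008 -0.9483  1.5879] [-0.4291  0.042  -0.9906]
```

Request:
step_arm([
  [0.002,0,-0.012],
  [0,0,-0.012],
  [0,0,-0.012],
  [0,0,-0.01],
  [-0.004,0,0],
  [-0.004,0,0],
  [-0.004,0,0],
  [-0.004,0,0],
  [0,0,0],
  [0,0,0],
], grip=[1,1,1,1,1,1,1,1,1,1], spin=[0,0,0,0,0,0,0,0,0,0])

```text
time_s: 13.53
position: [0.6404, -0.2026, 0.0171]
eef_rot: [3.14, 1.571, -0.0]
ft_force: [-0.5, 0.3, 1.9]
width: 0.0001
```

Request:
step_arm([
  [-0.002,0,0],
  [-0.002,0,0],
  [0,0,0],
  [0,0,0],
], grip=[1,1,1,1], spin=[0,0,0,0])

```text
time_s: 13.87
position: [0.6367, -0.2025, 0.0166]
eef_rot: [2.649, 1.571, -0.491]
ft_force: [1.8, 0.2, 0.3]
width: -0.0001
```

Request:
step_arm([
  [-0.002,0,-0.004],
  [-0.002,0,0],
  [-0.002,0,0],
  [0,0,0],
  [0,0,0],
], grip=[1,1,1,1,1], spin=[0,0,0,0,0])

```text
time_s: 14.28
position: [0.6299, -0.2025, 0.0122]
eef_rot: [-0.115, 1.569, 3.028]
ft_force: [0.4, -0.5, -0.4]
width: 0.0001
```

Request:
step_arm([
  [-0.002,0,0],
  [-0.002,0,0],
  [0,0,0],
  [0,0,0],
], grip=[1,1,1,1], spin=[0,0,0,0])

```text
time_s: 14.62
position: [0.6292, -0.2025, 0.0128]
eef_rot: [3.071, 1.566, -0.068]
ft_force: [8.8, -0.9, -5.3]
width: 0.0002
```

Request:
step_arm([
  [-0.002,0,0],
  [-0.001,0,0],
  [0,0,0],
  [0,0,0],
], grip=[1,1,1,1], spin=[0,0,0,0])

```text
time_s: 14.95
position: [0.6294, -0.2025, 0.0132]
eef_rot: [3.058, 1.561, -0.08]
ft_force: [16.7, -1.3, -11.5]
width: -0.0002
```

Request:
step_arm([
  [0.012,0,0],
  [0.012,0,0.01],
  [0,0,0.035],
  [0,0,0.035],
  [0,0,0.035],
  [-0.02,0,0.02],
  [-0.035,0,0],
  [-0.035,0,0],
  [-0.035,0,0],
  [0,0,0],
], grip=[1,1,1,1,1,1,1,1,1,1], spin=[0,0,0,0,0,0,0,0,0,0])

```text
time_s: 15.78
position: [0.516, -0.2022, 0.1476]
eef_rot: [-0.547, 1.568, 2.595]
ft_force: [0.1, 0.0, -0.9]
width: -0.0001
```

Request:
step_arm([
  [-0.035,0,0],
  [-0.03,0,0],
  [-0.015,0,-0.02],
  [0,0,-0.03],
  [0,0,-0.03],
  [0,0,-0.01],
  [0,0,0],
  [0,0,0],
], grip=[1,1,1,1,1,1,1,1], spin=[0,0,0,0,0,0,0,0])

```text
time_s: 16.45
position: [0.4422, -0.2026, 0.0574]
eef_rot: [0.097, 1.569, -3.043]
ft_force: [0.2, -0.6, 1.1]
width: -0.0
```

Request:
step_arm([
  [0,0,-0.012],
  [0,0,-0.012],
  [0,0,-0.012],
  [0,0,-0.009],
  [0.004,0,0],
  [0.004,0,0],
  [0.004,0,0],
  [0.004,0,0],
  [0,0,0],
  [0,0,0],
], grip=[1,1,1,1,1,1,1,1,1,1], spin=[0,0,0,0,0,0,0,0,0,0])

```text
time_s: 17.28
position: [0.4598, -0.2026, 0.013]
eef_rot: [3.033, 1.569, -0.106]
ft_force: [0.2, -0.3, -0.7]
width: -0.0002
```

Request:
step_arm([
  [0.002,0,0],
  [0.002,0,0],
  [0.002,0,0],
  [0,0,0],
  [0,0,0],
], grip=[1,1,1,1,1], spin=[0,0,0,0,0])

```text
time_s: 17.7
position: [0.4629, -0.2025, 0.0123]
eef_rot: [-0.081, 1.568, 3.062]
ft_force: [-5.5, 0.7, 3.4]
width: 0.0
```

Request:
step_arm([
  [0.002,0,0],
  [0.002,0,0],
  [0.001,0,0],
  [0,0,0],
  [0,0,0],
], grip=[1,1,1,1,1], spin=[0,0,0,0,0])

```text
time_s: 18.12
position: [0.4627, -0.2025, 0.0115]
eef_rot: [-0.083, 1.559, 3.059]
ft_force: [-18.1, -0.1, 12.9]
width: -0.0002
```

Request:
step_arm([
  [-0.012,0,0],
  [-0.012,0,0.01],
  [0,0,0.035],
  [0,0,0.035],
  [0,0,0.035],
  [0.01,-0.018,0.02],
  [0.013,-0.018,0],
  [0.013,-0.018,0],
  [0.013,-0.018,0],
  [0.013,-0.018,0],
], grip=[1,1,1,1,1,1,1,1,1,1], spin=[0,0,0,-7,-7,-7,-7,-7,-7,-7])

```text
time_s: 18.95
position: [0.509, -0.2935, 0.1482]
eef_rot: [-2.503, 1.568, -0.221]
ft_force: [0.5, -0.1, 0.7]
width: 0.0004
```

Request:
step_arm([
  [0.013,-0.018,0],
  [0.013,-0.018,0],
  [0.013,-0.014,0],
  [0.003,0,0],
  [0,0,0],
  [0,0,0],
  [0,0,-0.035],
  [0,0,-0.03],
  [0,0,-0.02],
  [0,0,0],
], grip=[1,1,1,1,1,1,1,1,1,1], spin=[-7,-7,-7,-7,-7,-6,0,0,0,0])

```text
time_s: 19.78
position: [0.5474, -0.3414, 0.058]
eef_rot: [1.147, 1.565, 2.719]
ft_force: [-0.3, 0.6, -1.0]
width: 0.0002
```

```bash
python3 -c "
from h import *
s=read_state();print(s['time_s'],toolT(s),s['joints'],s['ft_force'])"
```

```text
19.7833 [[-0.0055 -1.     -0.0011  0.5474]
 [ 0.0025 -0.0011  1.     -0.3414]
 [-1.      0.0055  0.0025  0.058 ]
 [ 0.      0.      0.      1.    ]] [-0.2565  0.4374 -0.2314 -0.0013 -0.9079  0.2584] [-0.2579  0.5604 -1.0247]
```

Request:
step_arm([
  [0,0,-0.012],
  [0,0,-0.012],
  [0,0,-0.012],
  [0,0,-0.012],
  [0,0.004,0],
  [0,0.004,0],
  [0,0.004,0],
  [0,0.004,0],
  [0,0,0],
  [0,0,0],
], grip=[1,1,1,1,1,1,1,1,1,1], spin=[0,0,0,0,0,0,0,0,0,0])

```text
time_s: 20.62
position: [0.55, -0.326, 0.015]
eef_rot: [-1.542, 1.57, 0.032]
ft_force: [-0.6, 0.0, -0.1]
width: -0.0001
```

Request:
step_arm([
  [0,0.002,0],
  [0,0.002,0],
  [0,0.002,0],
  [0,0,0],
  [0,0,0],
], grip=[1,1,1,1,1], spin=[0,0,0,0,0])

```text
time_s: 21.03
position: [0.5497, -0.3203, 0.0145]
eef_rot: [0.06, 1.571, 1.633]
ft_force: [0.6, -0.3, 0.7]
width: 0.0003
```

Request:
step_arm([
  [0,0.002,0],
  [0,0.002,0],
  [0,0.002,0],
  [0,0,0],
  [0,0,0],
], grip=[1,1,1,1,1], spin=[0,0,0,0,0])

```text
time_s: 21.45
position: [0.5497, -0.3183, 0.0145]
eef_rot: [-3.054, 1.567, -1.482]
ft_force: [0.9, -23.1, -8.4]
width: -0.0
```

Request:
step_arm([
  [0,-0.012,0],
  [0,-0.012,0.01],
  [0,0,0.035],
  [0,0,0.035],
  [0,0,0.04],
  [0,0,0.04],
  [0,0.03,0.04],
  [0,0.04,0.03],
  [0,0.04,0.02],
  [0,0.04,0],
], grip=[1,1,1,1,1,1,1,1,1,1], spin=[0,0,0,0,0,0,0,0,0,0])

```text
time_s: 22.28
position: [0.5512, -0.2025, 0.2564]
eef_rot: [-1.73, 1.564, -0.159]
ft_force: [1.5, 0.8, -0.4]
width: 0.0003
```

Request:
step_arm([
  [0,0.04,0],
  [0,0.04,0],
  [0,0.04,0],
  [0,0.03,0],
  [0,0.01,0],
  [0,0,0],
  [0,0,0],
], grip=[1,1,1,1,1,1,1], spin=[0,0,0,0,0,0,0])

```text
time_s: 22.87
position: [0.5495, -0.0424, 0.2515]
eef_rot: [0.85, 1.571, 2.425]
ft_force: [0.1, 0.2, -0.6]
width: 0.0003
```

```bash
python3 - <<'E'
from h import *
s=read_state();print(s['time_s'],s['position'],s['ft_force'])
o=[]
for n in('side','scene'):
    im,_=shot(n,n+'6'); x,y=w2px(n,[.547,-.2,.06])[0].astype(int)-[28,25]; k=7
    im=im[:,:,::-1].copy(); k=7; c=cv2.resize(im[y-15:y+48,x-10:x+70-13],None,fx=4.7,fy=4.7,interpolation=2)
    q=((w2px(n,[[.547+i*.068,-.1995+j*.103,.07] for i,j in((-1,-1),(1,-1),(1,1),(-1,1))])-[x-10,y-15]+.5)*4.7).astype(np.int32)
    for p in q: cv2.circle(c,tuple(int(v) for v in p),2,(0,255,255),-1)
    o.append(c)
l=np.vstack(o); w,_=shot('wrist','w6'); w=w[:,:,::-1][:300,130:530]; w=cv2.resize(w,(480,360),interpolation=3)
h=max(l.shape[0],360); r=np.zeros((h,l.shape[1]+480,3),np.uint8); r[:l.shape[0],:l.shape[1]]=l; r[:360,l.shape[1]:]=w
cv2.imwrite('pics/fin.png',r); print(r.shape)
E
```

```text
22.8667 [ 0.5495 -0.0424  0.2515] [ 0.147   0.1619 -0.5544]
(592, 795, 3)
```

View pics/fin.png

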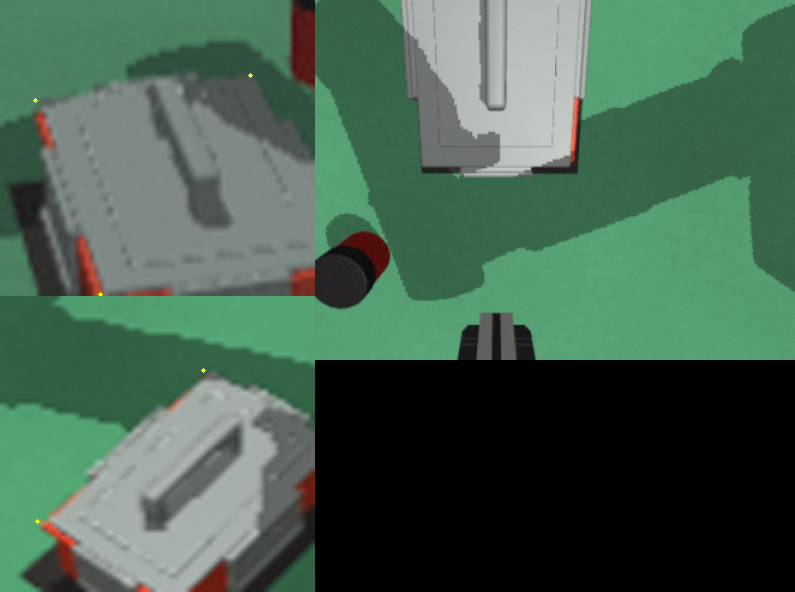

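All four flaps hang flat against the box in the side, scene and wrist views. The lid lies flat, with only a thin rim strip showing on -x (about 2–4 mm, inside the plug play), and the jar is untouched. The arm is clear, so I'm handing in.

```bash
python3 -c "
from station import *
print(sign_off()); print(read_state()['time_s'])"
```

```text
the job is handed in; nothing more can be done
None
the job is handed in; nothing more can be done
```

The lid is on the box and all four clips are folded down. I handed the job in at about 23 s of the 61 s allowed, with the arm clear of everything; hand-in reports no verdict.

**What I did**
- I picked the lid up by its handle and lowered it until it touched the rim, at the height predicted from the grasp, with about 12 N of contact. Then I released it.
- I folded clips c, a, b and d with shut fingers, pushing each one down and then in until it met a firm stop at 16–23 N.

**What the last checks showed**
- **Clips:** All four flaps looked flat against the box in the last side, scene and wrist pictures. The stop positions of opposite clips agree to within about 1 mm. I had no direct reading of the clip angles.
- **Lid:** It looks level and fully down. It sits about 2–4 mm toward +x, judging by a strip of rim showing on the -x side. That is inside the 6 mm limit, and the plug allows 3 mm each way. I judged its final position by eye and from contact, and did not re-measure it.
- **Other things on the counter:** The jar looked unmoved. I did not check the gloves or curing light again, but the arm never went near them.

**What failed or disagreed**
- **First grasp:** It missed, and the fingers closed over the top of the bar. The cameras showed the real fingertips about 20 mm above the reported TCP height, while the wrist picture's scale suggested only about 8 mm. I corrected by 20 mm, and the regrasp and the later contacts agreed with that.

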